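# Empty the toggle-ball hopper into the catch pan

### The job

Put the steel catch pan under the mouth of the little bench hopper, standing flat on the table. Then draw the hopper's slide gate straight out until you feel it come up firmly against its end stop, without yanking it hard into the stop, so that all four wooden balls drop into the pan. Leave the gate drawn and the pan where it is, and do not disturb the printing blocks or the jar.

Things in the scene. Friction and masses are not known exactly. Their poses are not given: they have to be found in the camera images.
- hopper: Aluminium bench hopper, bolted down. Origin on the table under the chute's middle, z up; the gate draws out along its -x. Chute: upright slot 70 (x) x 36 mm (y) inside, walls 5, z 75 to 172; funnel above flares to 130 x 95 mm at z 250. Carried from its -y side by a grey column and foot (50 to 150 mm wide, y -95 to -165). Under the chute it is open from -x, +x and +y, up to z 75.
- mouth (a point): Centre of the chute's open lower mouth, 75 mm above the table; fixed to the hopper, same axes.
- guide: Grey covered channel before the chute, hopper x -40 to -105 mm, 62 mm wide, z 82 to 110, through which the gate slides. Fixed; origin and axes are the hopper's. A hidden adjustable end stop sits inside: set anew each time, somewhere between 76 and 110 mm of gate travel from fully shut; it is found only by feel.
- gate: Slide gate: steel blade 34 x 4 mm, top at z 99, closing the chute, with an upright lug at its outer end. Origin and axes are the hopper's when shut; moves along hopper -x as drawn. Starts 0 to 6 mm drawn. About 3 N drag; stays where left. At the stop the pull rises steeply: 6 to 15 N against it is plenty, 30 N is too much. The last balls fall only late in the travel.
- gate_lug (a point): Middle of the gate's lug at gripping height, 127 mm above the table. The lug is a dark steel block 20 x 20 mm, z 99 to 145, at hopper x -150 mm when shut, 35 mm clear of the guide. Axes are the hopper's.
- pan: Loose steel catch pan, about 0.35 kg, outside 108 (x) x 138 mm (y), 48 high, walls and floor 4, open on top. Origin at the centre of its underside, z up. A dark wooden handle sticks out level along its -x, x -54 to -182, 18 wide, 16 thick, its middle 38 mm above the table. It can be slid on the table and passes under hopper, guide and gate.
- pan_in (a point): Centre of the pan's inner floor, 4 mm above its underside; the pan's axes.
- pan_grip (a point): Point on the pan's handle to grip, at pan x -150 mm, z 38 mm; the pan's axes (handle runs along x).
- ball0_center (a point): Centre of one of four loose turned wooden balls, 30 mm in diameter, 12 g, lying on the gate in the chute at the start.
- ball1_center (a point): Centre of one of four loose turned wooden balls, 30 mm in diameter, 12 g, lying on the gate in the chute at the start.
- ball2_center (a point): Centre of one of four loose turned wooden balls, 30 mm in diameter, 12 g, lying on the gate in the chute at the start.
- ball3_center (a point): Centre of one of four loose turned wooden balls, 30 mm in diameter, 12 g, lying on the gate in the chute at the start.
- block_long: Bystander: carved wooden printing block 45 x 125 x 34 mm, origin under its centre. Leave alone.
- block_round: Bystander: round carved wooden printing block 90 mm across, 36 mm high, origin under its centre. Leave alone.
- jar: Bystander: glass jar with a steel cap, 70 mm across, 85 mm high, origin under its centre. Leave alone.

How it is judged:
By the outcome, as a careful person would: the job done as asked, in the order asked, and still so for the second after the job is handed in, with the robot touching nothing.
It also fails if it takes over 58 s, if anything falls off the work surface, if the arm or the gripper's body presses on something with over 40 N, if the wrist force passes 120 N, or if a joint passes its speed limit or range.

### The arm

A 6-joint arm with a two-finger parallel gripper is mounted at the origin on the work surface. World frame = base frame: x ahead of the robot, y to its left, z up, the work surface at z = 0. Lengths are in mm, angles in rad, forces in N, time in s.
With the tool pointing down it reaches from about 350 to 975 mm from the base axis. Payload 7.1 kg.
Tool frame: the origin (TCP) lies at the very end of the fingers, on their centre line; the grasp point (between the pads) lies 19 mm behind it (ctrl.grasp_offset is the distance from the TCP to the grasp point, in mm); z points along the fingers, y is the line along which they close (so a half turn about z gives the same grasp; the last joint's range is limited). The gripper opens to 88 mm and grips with 3 to 60 N. Pads are 20 mm wide; open, the fingers measure 115 mm over their backs; the gripper's body (75 mm by 178 mm) begins 61 mm behind the grasp point.
Start: joints at [-1.299, 0.423, 1.63, -0, 1.089, -0.019], TCP at [179.217, -598.737, 222.675] pointing down, gripper open.
Joint ranges: [-3, 3], [-0.9, 2.11], [0.09, 2.58], [-1.31, 4.45], [0.11, 2.69], [-2.54, 2.54]. Speed limits (rad/s): [2.39, 2.39, 3.01, 3.14, 3.14, 3.14].

### API

Orientations are given as a rotation vector (axis times angle).
In Python, from workcell import ctrl, viewer, ticket, models gives the robot as it stands.
- The arm moves only by the tool play_rows, never from a script. Its arguments are lists of equal length, an entry for each row: "dp": the shift along the world's x, y, z in mm, a list of three; "yaw": the turn about the world's z in degrees. In form: {"dp": [[tx, ty, tz], ...], "yaw": [yaw, ...]}. A call has 1 to 8 rows; each row shifts and turns the commanded pose from where the row before left it; what a row does not reach is not made up. A row lasts 1/12 s, in which the tool goes at most 41.7 mm and 7.16 degrees, less where a joint would pass 70% of its speed; a pose out of reach is approached as far as the arm can. A call is refused whole if a number of a shift passes 41.7 or a number of a turn 7.16, either way. A call with a gripper value outside its range is refused whole. "gripper" is the closure, from 0 (fully open) to 1 (shut), set as the call begins (left out, the last holds). The fingers move at their own pace and stop on an object; the grip force is fixed at half the most. Time passes only in rows, so rows that do not move let the fingers close. It gives the time, the measured TCP pose, the force, the opening and the grip force at its end, in the units of the state.
- ctrl.get_obs(): the state, without advancing time (a new reading comes with each control period).
- viewer.get_image(name): name is "scene" or "side" or "wrist"; returns a dict with "pixels" (400x640x3 uint8, red, green, blue), "range_z" (400x640 float32, mm along the optical axis (not along the pixel's ray), 0 where there is no reading), "fx", "fy", "cx", "cy" (pixels), "T" (4x4, takes a point from camera to world coordinates); the wrist camera has in their place "hand_eye" (4x4, takes a point from camera to tool coordinates, whose origin is the TCP and whose axes are the flange's). Camera axes: x right, y up, looking along -z (the intrinsics and any distortion apply to the point x, -y, -z); pixel columns grow to the right and rows downward; lengths in mm; the calibration is good to about 2 mm. A picture is of the moment at which its call begins: read the wrist's pose just before it.
- ticket.close_job(): hands the job in; it is judged then, once.
Trained networks look in a picture, given as the dict that the camera call returned (one of the last four; its "shot" number tells which), for a name from the list of things; names that differ only in an ending like _2 or _b are one class to them, and where a whole thing is asked for, a point or a joint stands for the part that bears it (a point fixed in the world has none). Each returns a list of dicts, best first, with "conf" (0 to 1); they miss things now and then, are a little off and sometimes report something else, mostly with a low value. They report only what shows in the picture. A call takes as long as a camera call.
- models.look_for(picture, name): "bbox" ([centre column, centre row, width, height] in pixels, round what is visible of it).
- models.landmark_of(picture, name): "location" ([column, row] in pixels: a listed point, or the origin of a listed thing).
The state is a dict: "t": time; "qpos": joint angles; "qvel": joint speeds; "joint_torque": joint torques, N m; "ee_pos": TCP position; "orientation": TCP orientation; "ft_force": force on the tool from outside, world axes, zero at the start; "moment": the same for the moment, N m; "width": finger opening in mm; "grasp_force": force on a finger pad.
Only numpy, scipy, OpenCV 4.12 (cv2) and the standard library are available. Lean on these libraries where they do the work, as an engineer would, in place of code of your own. Each camera call takes 0.05 s, during which the arm holds its last target. There are 200 camera calls.

## Working session

There is one attempt and no reset: what is moved stays moved. The work goes in short steps, Python scripts to look and compute and a tool call to move; the robot and the scene stay as the last step left them, time stands still between calls to the robot, and variables do not carry over. Pictures are saved under pics/ and viewed, at most 10 in all, crops included, and the job is handed in when it is done.

Besides the shell and the picture viewer there is one more tool, called after ">>>" by a JSON object that holds its "api" and its "payload", one argument or row to a line. play_rows: Moves the arm, as the interface text tells. Its arguments: {"type":"object","properties":{"dp":{"type":"array"},"yaw":{"type":"array"},"gripper":{"type":"number"}},"required":["dp","yaw"]}

```bash
mkdir -p pics; cat > h.py <<'E'
import numpy as np,cv2
from workcell import ctrl,viewer,ticket,models
def shot(n,name=None):
    im=viewer.get_image(n)
    if name: cv2.imwrite('pics/'+name+'.png',cv2.cvtColor(im['pixels'],cv2.COLOR_RGB2BGR))
    return im
def ray(im,u,v):
    d=np.array([(u-im['cx'])/im['fx'],-(v-im['cy'])/im['fy'],-1.])
    return im['T'][:3,3],im['T'][:3,:3]@d
def at_z(im,u,v,z):
    o,d=ray(im,u,v); return o+d*(z-o[2])/d[2]
def depth(im,u,v):
    o,d=ray(im,u,v); return o+d*im['range_z'][int(round(v)),int(round(u))]
E
cat > a.py <<'E'
from h import *
np.set_printoptions(precision=1,suppress=True)
Z=dict(hopper=0,mouth=75,gate_lug=127,pan=0,pan_in=4,pan_grip=38,block_long=0,block_round=0,jar=0)
for c in('scene','side'):
    im=shot(c,c+'0'); print(c,im['T'][:3,3],[k for k in im])
    for n,z in Z.items():
        for r in models.landmark_of(im,n)[:2]:
            u,v=r['location']; print(n,round(r['conf'],2),np.array([u,v]),at_z(im,u,v,z), depth(im,u,v) if 0<=v<399 and 0<=u<639 else '')
print(ctrl.get_obs())
E
python3 a.py
```

```text
scene [1057.6  471.1 1170.2] ['pixels', 'range_z', 'fx', 'fy', 'cx', 'cy', 'T', 'shot']
hopper 0.89 [320.8 251. ] [632.  132.9   0. ] [658.6 154.1  73.2]
mouth 0.67 [280.4 130. ] [ 392.  -225.9   75. ] [ 373.8 -245.    45. ]
mouth 0.6 [322.4 241.1] [632.1 139.2  75. ] [678.2 175.2 193.7]
gate_lug 0.71 [287.3 195.4] [598.8 -15.2 127. ] [606.9  -6.6 145.4]
pan 0.94 [256.4 162.6] [ 506.7 -243.3    0. ] [ 511.4 -237.2   10.1]
pan_in 0.56 [254.6 159.5] [ 502.6 -254.7    4. ] [ 503.  -254.1    4.9]
pan_grip 0.7 [282.1 129. ] [ 362.5 -247.8   38. ] [ 367.  -243.1   45.4]
pan_grip 0.56 [324.7 233.6] [594.  118.2  38. ] [642.9 155.4 157.3]
block_long 0.58 [409.3 254.9] [480.  348.9   0. ] [493.8 351.8  27.9]
block_round 0.73 [197.2 186.7] [ 699.1 -330.7    0. ] [ 710.7 -304.8   37.8]
block_round 0.28 [255.  158.5] [ 496.7 -259.     0. ] [ 497.6 -257.7    2. ]
jar 0.64 [407.6 312.1] [630.4 436.6   0. ] [660.8 439.1  83.3]
jar 0.17 [282.2 128.4] [ 336.8 -273.5    0. ] [ 364.7 -244.7   45.2]
side [ 406.9 1274.7 1060.6] ['pixels', 'range_z', 'fx', 'fy', 'cx', 'cy', 'T', 'shot']
hopper 0.8 [280.7 
[... 419 characters left out ...]
.8    4. ] [ 511.3 -268.8    4.7]
pan_grip 0.91 [372.9 164.8] [ 351.2 -251.7   38. ] [ 351.7 -238.    47.2]
block_long 0.61 [321.5 291.2] [480.9 339.6   0. ] [478.6 368.7  33. ]
block_round 0.75 [280.2 157.5] [ 705.7 -315.1    0. ] [ 699.1 -280.    23.4]
jar 0.64 [260.8 307.5] [637.8 416.1   0. ] [625.9 460.1  54.3]
{'t': 1.0, 'qpos': array([-1.3,  0.4,  1.6,  0. ,  1.1, -0. ]), 'qvel': array([-0., -0., -0.,  0.,  0.,  0.]), 'joint_torque': array([ -0. , -54.5, -27.4,   0.1,   0. ,  -0. ]), 'ee_pos': array([ 179.2, -598.7,  222.7]), 'orientation': array([-3.1, -0.5, -0. ]), 'ft_force': array([ 0.5, -0.4, -0.7]), 'moment': array([-0.,  0., -0.]), 'grasp_force': 0.0, 'width': 87.9209667703469}
```

View pics/scene0.png

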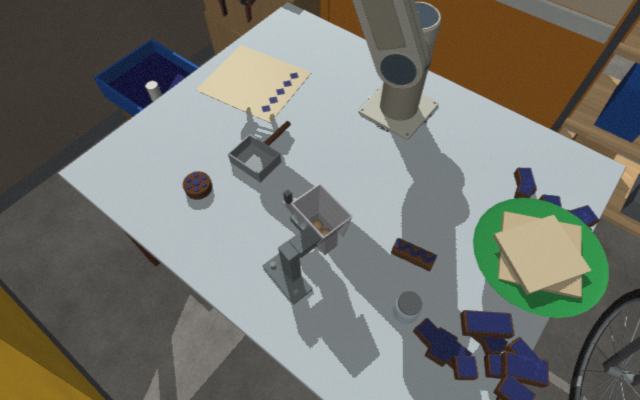

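```bash
cat > b.py <<'E'
from h import *
np.set_printoptions(precision=1,suppress=True)
# point cloud of both cams: fit pan handle (z 40..50), lug top (z~145)
P=[];C=[]
for c in('scene','side'):
    im=shot(c); v,u=np.mgrid[0:400,0:640]; z=im['range_z']
    d=np.stack([(u-im['cx'])/im['fx'],-(v-im['cy'])/im['fy'],-np.ones_like(z)],-1)*z[...,None]
    p=(d@im['T'][:3,:3].T+im['T'][:3,3])[z>0]; P.append(p);C.append(im['pixels'][z>0])
    def rep(n,m):
        q=p[m]
        if len(q)<5: print(c,n,len(q));return
        r=cv2.minAreaRect(q[:,:2].astype(np.float32)); print(c,n,len(q),q.mean(0),r)
    x,y,zz=p.T
    rep('lug',(zz>138)&(zz<152)&(abs(x-598)<40)&(abs(y+16)<40))
    rep('rim',(zz>43)&(zz<54)&(abs(x-508)<62)&(abs(y+247)<90))
    rep('handle',(zz>41)&(zz<52)&(x>310)&(x<445)&(abs(y+247)<40))
    rep('funnel',(zz>244)&(zz<256)&(abs(x-631)<110)&(abs(y-136)<110))
    rep('guide',(zz>105)&(zz<114)&(abs(x-615)<60)&(y>10)&(y<100))
E
python3 b.py
```

```text
scene lug 43 [600.3 -12.5 143. ] ((598.6629028320312, -13.580759048461914), (19.319528579711914, 21.076345443725586), 78.6434097290039)
scene rim 213 [ 505.2 -245.4   47.1] ((503.9222717285156, -246.67166137695312), (141.68336486816406, 114.93606567382812), 89.70124816894531)
scene handle 142 [ 386.9 -247.    45.1] ((386.2533874511719, -248.10250854492188), (117.61845397949219, 21.813222885131836), 0.5500679612159729)
scene funnel 339 [627.3 132.2 248.8] ((632.7440185546875, 135.6448974609375), (132.61241149902344, 96.0643539428711), 77.44452667236328)
scene guide 79 [639.3  56.8 108.8] ((637.2693481445312, 56.09571075439453), (56.76655960083008, 21.821107864379883), 85.16144561767578)
side lug 3
side rim 141 [ 504.6 -244.9   46.4] ((502.2539978027344, -247.30218505859375), (111.90478515625, 150.46241760253906), 0.72144615650177)
side handle 104 [ 383.1 -246.5   44.6] ((383.9754638671875, -244.55760192871094), (116.69269561767578, 28.650774002075195), 2.7795300483703613)
side funnel 255 [633.5 136.2 248.2] ((631.292724609375, 136.14974975585938), (137.45436096191406, 98.36193084716797), 77.0137710571289)
side guide 91 [595.1  62.5 109.3] ((590.9749145507812, 64.76521301269531), (28.269371032714844, 68.5354995727539), 8.385786056518555)
```

```bash
cat > s.py <<'E'
from h import *
from scipy.spatial.transform import Rotation as R
o=ctrl.get_obs(); M=R.from_rotvec(o['orientation']).as_matrix()
print('t',o['t'],o['ee_pos'].round(1),'ydir deg',np.degrees(np.arctan2(M[1,1],M[0,1])).round(2),'z',M[:,2].round(3),'q',o['qpos'].round(2),'w',round(o['width'],1),o['ft_force'].round(1))
E
python3 s.py
```

```text
t 1.1 [ 179.2 -598.7  222.7] ydir deg -73.34 z [-0.  0. -1.] q [-1.3   0.42  1.63  0.    1.09 -0.02] w 88.2 [ 0.6 -0.  -0. ]
```

>>> {"api": "play_rows", "payload": {
  "dp": [
    [20,40,0],
    [20,40,0],
    [20,40,0],
    [20,40,0],
    [20,40,0],
    [20,40,0],
    [20,40,0],
    [20,40,0]
  ],
  "yaw": [-2,-2,-2,-2,-2,-2,-2,-2]
}}

```text
t: 1.77
ee_pos: [328.8, -298.9, 222.9]
orientation: [3.141, 0.015, 0.001]
ft_force: [1.1, 0.3, 0.6]
width: 87.7
grasp_force: 0.0
```

>>> {"api": "play_rows", "payload": {
  "dp": [
    [8,15,0],
    [8,15,0],
    [0,0,-40],
    [0,0,-40],
    [0,0,-40],
    [0,0,0],
    [0,0,0]
  ],
  "yaw": [0,0,0,0,0,0,0]
}}

```text
t: 2.35
ee_pos: [343.1, -269.6, 101.5]
orientation: [-3.138, -0.018, 0.007]
ft_force: [-0.2, -0.7, 0.0]
width: 87.5
grasp_force: 0.0
```

```bash
python3 s.py; python3 - <<'E'
from h import *
o=ctrl.get_obs()
from scipy.spatial.transform import Rotation as R
im=shot('wrist','w1')
T=np.eye(4);T[:3,:3]=R.from_rotvec(o['orientation']).as_matrix();T[:3,3]=o['ee_pos']
im['T']=T@im['hand_eye']
v,u=np.mgrid[0:400,0:640]; z=im['range_z']
d=np.stack([(u-im['cx'])/im['fx'],-(v-im['cy'])/im['fy'],-np.ones_like(z)],-1)*z[...,None]
p=(d@im['T'][:3,:3].T+im['T'][:3,3])[z>0]
m=(p[:,2]>38)&(p[:,2]<55)&(p[:,0]>325)&(p[:,0]<445)&(abs(p[:,1]+248)<40)
print(m.sum(),p[m].mean(0),cv2.minAreaRect(p[m][:,:2].astype(np.float32)) if m.sum()>5 else '')
for r in models.landmark_of(im,'pan_grip'): print(r,at_z(im,*r['location'],38))
E
```

```text
t 2.35 [ 343.1 -269.6  101.5] ydir deg -89.34 z [-0.004  0.004 -1.   ] q [-0.69  0.36  2.11  0.    0.67  0.87] w 87.5 [-0.2 -0.7  0. ]
4205 [ 389.59632363 -252.27954296   44.44349584] ((385.0028381347656, -252.01243591308594), (120.0219955444336, 18.140289306640625), 0.46399959921836853)
{'location': [292.4, 195.8], 'conf': 0.59} [ 354.80063492 -251.09664031   38.        ]
```

>>> {"api": "play_rows", "payload": {
  "dp": [
    [6,10,0],
    [6,9,0],
    [0,0,-25],
    [0,0,-25],
    [0,0,-20],
    [0,0,-12],
    [0,0,0],
    [0,0,0]
  ],
  "yaw": [0,0,0,0,0,0,0,0]
}}

```text
t: 3.12
ee_pos: [357.3, -252.1, 22.0]
orientation: [3.14, 0.018, 0.003]
ft_force: [0.1, -0.5, 0.3]
width: 87.5
grasp_force: 0.0
```

>>> {"api": "play_rows", "payload": {
  "dp": [
    [0,0,0],
    [0,0,0],
    [0,0,0],
    [0,0,0],
    [0,0,0],
    [0,0,0],
    [0,0,0],
    [0,0,0]
  ],
  "yaw": [0,0,0,0,0,0,0,0],
  "gripper": 1
}}

```text
t: 3.78
ee_pos: [356.2, -251.6, 20.7]
orientation: [-3.141, -0.018, 0.0]
ft_force: [0.2, -0.0, -0.2]
width: 38.1
grasp_force: 0.0
```

>>> {"api": "play_rows", "payload": {
  "dp": [
    [0,0,0],
    [0,0,0],
    [0,0,0],
    [0,0,0],
    [0,0,0],
    [0,0,0]
  ],
  "yaw": [0,0,0,0,0,0]
}}

```text
t: 4.28
ee_pos: [356.2, -251.6, 20.6]
orientation: [-3.141, -0.018, 0.0]
ft_force: [-0.8, 0.2, 0.3]
width: 17.9
grasp_force: 30.0
```

>>> {"api": "play_rows", "payload": {
  "dp": [
    [2,6,0],
    [4,12,0],
    [6,18,0],
    [6,18,0],
    [6,18,0],
    [6,18,0],
    [6,18,0],
    [6,18,0]
  ],
  "yaw": [0,0,0,0,0,0,0,0]
}}

```text
t: 4.95
ee_pos: [398.4, -124.4, 20.7]
orientation: [-3.141, -0.017, 0.0]
ft_force: [-0.6, -2.0, 0.6]
width: 17.7
grasp_force: 30.0
```

>>> {"api": "play_rows", "payload": {
  "dp": [
    [6,18,0],
    [6,18,0],
    [6,18,0],
    [6,18,0],
    [6,18,0],
    [6,18,0],
    [6,18,0],
    [6,18,0]
  ],
  "yaw": [0,0,0,0,0,0,0,0]
}}

```text
t: 5.62
ee_pos: [446.0, 19.6, 20.6]
orientation: [-3.142, -0.017, 0.001]
ft_force: [-1.3, -1.6, -0.4]
width: 17.7
grasp_force: 30.0
```

```bash
python3 s.py
```

```text
t 5.6167 [446.   19.6  20.6] ydir deg -89.37 z [-0.001  0.    -1.   ] q [0.02 0.54 2.12 0.   0.48 1.58] w 17.7 [-1.3 -1.6 -0.4]
```

>>> {"api": "play_rows", "payload": {
  "dp": [
    [6,18,0],
    [6,18,0],
    [6,18,0],
    [6,18,0],
    [6,18,0],
    [4,14,0],
    [3,8,0],
    [1,4,0]
  ],
  "yaw": [0,0,0,0,0,0,0,0]
}}

```text
t: 6.28
ee_pos: [484.3, 135.5, 20.6]
orientation: [3.141, 0.02, -0.0]
ft_force: [0.4, -2.1, 1.6]
width: 17.8
grasp_force: 30.0
```

```bash
cat > c.py <<'E'
from h import *
np.set_printoptions(precision=1,suppress=True)
import sys
for c in('scene','side'):
    im=shot(c,c+sys.argv[1])
    for n,z in dict(hopper=0,mouth=75,pan=0,pan_in=4,pan_grip=38,gate_lug=127).items():
        for r in models.landmark_of(im,n)[:1]: print(c,n,round(r['conf'],2),at_z(im,*r['location'],z))
    v,u=np.mgrid[0:400,0:640]; z=im['range_z']
    d=np.stack([(u-im['cx'])/im['fx'],-(v-im['cy'])/im['fy'],-np.ones_like(z)],-1)*z[...,None]
    p=(d@im['T'][:3,:3].T+im['T'][:3,3])[z>0]; x,y,zz=p.T
    m=(zz>43)&(zz<52)&(x>560)&(x<710)&(y>50)&(y<225)
    print('rim',m.sum(),p[m].min(0),p[m].max(0),cv2.minAreaRect(p[m][:,:2].astype(np.float32)))
E
python3 s.py; python3 c.py 1
```

```text
t 6.2833 [484.3 135.5  20.6] ydir deg -89.27 z [-0. -0. -1.] q [ 0.25  0.58  2.   -0.    0.56  1.81] w 17.8 [ 0.4 -2.1  1.6]
scene hopper 0.89 [627.5 134.4   0. ]
scene mouth 0.93 [638.6 138.1  75. ]
scene pan 0.82 [637.7 132.5   0. ]
scene pan_in 0.58 [630.4 132.1   4. ]
scene pan_grip 0.49 [496.3 361.1  38. ]
scene gate_lug 0.69 [602.3 -19.1 127. ]
rim 135 [578.8 117.4  43.4] [688.3 207.9  51.5] ((633.5673828125, 162.47816467285156), (109.35535430908203, 90.5187759399414), 0.21767131984233856)
side hopper 0.78 [625.7 100.5   0. ]
side mouth 0.58 [624.6 129.9  75. ]
side pan 0.77 [632.3 119.    0. ]
side pan_in 0.9 [640.3 120.1   4. ]
side pan_grip 0.81 [478.8 129.6  38. ]
side gate_lug 0.42 [593.4 -21.1 127. ]
rim 192 [560.8  68.2  43. ] [687.4 211.5  51.3] ((623.7052001953125, 140.34962463378906), (125.7414321899414, 143.5109405517578), 0.763467013835907)
```

View pics/side1.png

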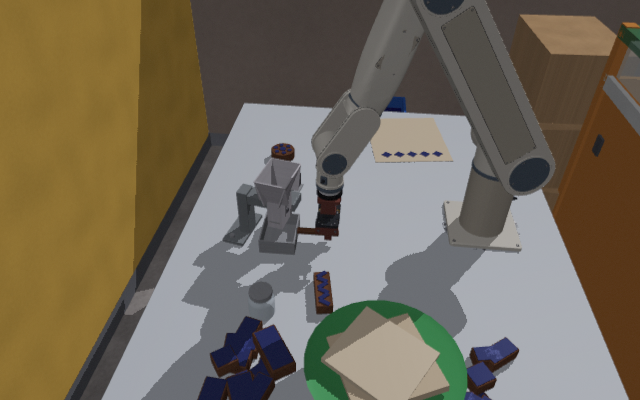

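>>> {"api": "play_rows", "payload": {
  "dp": [
    [0,0,0],
    [0,0,0],
    [0,0,0],
    [0,0,0],
    [0,0,0],
    [0,0,5],
    [0,0,20],
    [0,0,35]
  ],
  "yaw": [0,0,0,0,0,0,0,0],
  "gripper": 0.2
}}

```text
t: 7.65
ee_pos: [482.0, 133.8, 79.1]
orientation: [3.14, 0.018, -0.01]
ft_force: [-0.6, -0.5, 0.1]
width: 67.6
grasp_force: 0.0
```

>>> {"api": "play_rows", "payload": {
  "dp": [
    [0,0,40],
    [0,0,40],
    [-5,-5,40],
    [0,-20,0],
    [0,-30,0],
    [0,-30,0],
    [0,-30,0],
    [0,-30,0]
  ],
  "yaw": [0,0,0,0,0,0,0,0]
}}

```text
t: 8.32
ee_pos: [479.0, -11.8, 201.3]
orientation: [3.141, 0.019, 0.001]
ft_force: [0.5, -0.9, -0.7]
width: 70.6
grasp_force: 0.0
```

>>> {"api": "play_rows", "payload": {
  "dp": [
    [0,-10,0],
    [0,0,0],
    [0,0,0],
    [0,0,0],
    [0,0,0],
    [0,0,0],
    [10,0,0],
    [10,0,0]
  ],
  "yaw": [7,7,7,7,7,7,7,7]
}}

```text
t: 8.98
ee_pos: [499.0, -20.6, 201.1]
orientation: [-2.761, -1.499, 0.0]
ft_force: [0.7, -0.1, -1.2]
width: 70.3
grasp_force: 0.0
```

```bash
python3 s.py
```

```text
t 8.9833 [499.  -20.6 201.1] ydir deg -33.0 z [-0.  0. -1.] q [-0.07  0.27  1.92  0.    0.95  0.51] w 70.3 [ 0.7 -0.1 -1.2]
```

>>> {"api": "play_rows", "payload": {
  "dp": [
    [20,0,0],
    [25,0,0],
    [30,0,0],
    [22,6,0],
    [0,0,0],
    [0,0,0],
    [0,0,0]
  ],
  "yaw": [7,7,6.3,0,0,0,0]
}}

```text
t: 9.57
ee_pos: [595.2, -14.6, 200.4]
orientation: [-2.459, -1.954, 0.002]
ft_force: [-0.2, 0.3, 0.3]
width: 70.2
grasp_force: 0.0
```

```bash
python3 s.py; python3 - <<'E'
from h import *
np.set_printoptions(precision=1,suppress=True)
o=ctrl.get_obs()
from scipy.spatial.transform import Rotation as R
im=shot('wrist','w2')
T=np.eye(4);T[:3,:3]=R.from_rotvec(o['orientation']).as_matrix();T[:3,3]=o['ee_pos']
im['T']=T@im['hand_eye']
v,u=np.mgrid[0:400,0:640]; z=im['range_z']
d=np.stack([(u-im['cx'])/im['fx'],-(v-im['cy'])/im['fy'],-np.ones_like(z)],-1)*z[...,None]
p=(d@im['T'][:3,:3].T+im['T'][:3,3])[z>0]
for n,a,b,c in(('lug',140,150,(598,-15)),('guide',105,115,(615,65))):
    m=(p[:,2]>a)&(p[:,2]<b)&(abs(p[:,0]-c[0])<40)&(abs(p[:,1]-c[1])<40)
    print(n,m.sum(),p[m].mean(0),cv2.minAreaRect(p[m][:,:2].astype(np.float32)) if m.sum()>5 else '')
for r in models.landmark_of(im,'gate_lug'): print(r,at_z(im,*r['location'],127))
E
```

```text
t 9.5667 [595.2 -14.6 200.4] ydir deg -13.05 z [-0.001  0.    -1.   ] q [-0.04  0.41  1.71 -0.    1.02  0.18] w 70.2 [-0.2  0.3  0.3]
lug 653 [599.7 -15.6 143.3] ((599.5125732421875, -16.013957977294922), (19.687850952148438, 19.908435821533203), 77.86804962158203)
guide 6273 [617.   62.2 108.7] ((616.7662353515625, 62.439208984375), (64.80550384521484, 62.282920837402344), 77.68545532226562)
{'location': [323.9, 209.9], 'conf': 0.84} [600.  -18.4 127. ]
```

View pics/w2.png

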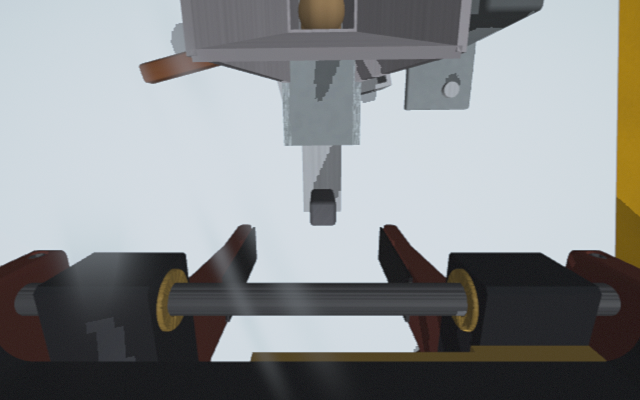

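```bash
python3 - <<'E'
from h import *
print(viewer.get_image('wrist')['hand_eye'].round(2))
E
```

```text
[[-0.0000e+00  9.7000e-01  2.5000e-01  6.7880e+01]
 [ 1.0000e+00  0.0000e+00 -0.0000e+00  9.0000e-02]
 [-0.0000e+00  2.5000e-01 -9.7000e-01 -1.6078e+02]
 [ 0.0000e+00  0.0000e+00  0.0000e+00  1.0000e+00]]
```

>>> {"api": "play_rows", "payload": {
  "dp": [
    [4,-1,0],
    [0,0,-20],
    [0,0,-25],
    [0,0,-20],
    [0,0,-14],
    [0,0,-7],
    [0,0,0],
    [0,0,0]
  ],
  "yaw": [0.4,0,0,0,0,0,0,0]
}}

```text
t: 10.38
ee_pos: [600.5, -15.7, 115.0]
orientation: [2.452, 1.963, 0.0]
ft_force: [0.8, -0.2, 1.4]
width: 70.5
grasp_force: 0.0
```

>>> {"api": "play_rows", "payload": {
  "dp": [
    [0,0,0],
    [0,0,0],
    [0,0,0],
    [0,0,0],
    [0,0,0],
    [0,0,0],
    [0,0,0],
    [0,0,0]
  ],
  "yaw": [0,0,0,0,0,0,0,0],
  "gripper": 1
}}

```text
t: 11.05
ee_pos: [599.7, -15.5, 114.6]
orientation: [-2.452, -1.963, 0.002]
ft_force: [-12.5, 3.8, 7.4]
width: 20.4
grasp_force: 6.9
```

>>> {"api": "play_rows", "payload": {
  "dp": [
    [0,0,0],
    [0,0,0],
    [0,0,0]
  ],
  "yaw": [0,0,0]
}}

```text
t: 11.3
ee_pos: [599.3, -15.4, 114.7]
orientation: [-2.451, -1.963, 0.002]
ft_force: [-4.9, 2.1, 5.2]
width: 19.7
grasp_force: 30.0
```

```bash
python3 s.py
```

```text
t 11.3 [599.3 -15.4 114.7] ydir deg -12.62 z [-0.002  0.    -1.   ] q [-0.05  0.53  1.75  0.    0.86  0.17] w 19.7 [-4.9  2.1  5.2]
```

>>> {"api": "play_rows", "payload": {
  "dp": [
    [-0.4,-2,0],
    [-0.9,-4,0],
    [-1.3,-6,0],
    [-1.7,-7.8,0],
    [-1.7,-7.8,0],
    [-1.7,-7.8,0],
    [-1.3,-6,0],
    [-0.9,-4,0]
  ],
  "yaw": [0,0,0,0,0,0,0,0]
}}

```text
t: 11.97
ee_pos: [589.4, -60.7, 114.6]
orientation: [-2.451, -1.962, 0.001]
ft_force: [-4.3, 5.1, 4.6]
width: 19.8
grasp_force: 30.0
```

```bash
python3 s.py
```

```text
t 11.9667 [589.4 -60.7 114.6] ydir deg -12.64 z [-0.002  0.001 -1.   ] q [-0.12  0.52  1.77  0.    0.85  0.1 ] w 19.8 [-4.3  5.1  4.6]
```

>>> {"api": "play_rows", "payload": {
  "dp": [
    [-0.7,-3,0],
    [-0.7,-3,0],
    [-0.7,-3,0],
    [-0.7,-3,0],
    [-0.5,-2.5,0],
    [-0.5,-2,0],
    [-0.3,-1.5,0],
    [-0.2,-1,0]
  ],
  "yaw": [0,0,0,0,0,0,0,0]
}}

```text
t: 12.63
ee_pos: [585.3, -79.4, 114.6]
orientation: [-2.451, -1.963, 0.001]
ft_force: [-4.0, 4.0, 4.0]
width: 20.0
grasp_force: 30.0
```

>>> {"api": "play_rows", "payload": {
  "dp": [
    [-0.22,-1,0],
    [-0.22,-1,0],
    [-0.22,-1,0],
    [-0.22,-1,0]
  ],
  "yaw": [0,0,0,0]
}}

```text
t: 12.97
ee_pos: [584.5, -83.3, 114.6]
orientation: [-2.451, -1.963, 0.001]
ft_force: [-3.3, 4.0, 4.7]
width: 19.8
grasp_force: 30.0
```

>>> {"api": "play_rows", "payload": {
  "dp": [
    [-0.15,-0.7,0],
    [-0.15,-0.7,0],
    [-0.15,-0.7,0]
  ],
  "yaw": [0,0,0]
}}

```text
t: 13.22
ee_pos: [583.9, -85.4, 114.6]
orientation: [-2.451, -1.963, 0.001]
ft_force: [-4.2, 3.6, 4.7]
width: 19.9
grasp_force: 30.0
```

>>> {"api": "play_rows", "payload": {
  "dp": [
    [-0.15,-0.7,0],
    [-0.15,-0.7,0],
    [-0.15,-0.7,0]
  ],
  "yaw": [0,0,0]
}}

```text
t: 13.47
ee_pos: [583.5, -87.5, 114.6]
orientation: [-2.451, -1.963, 0.001]
ft_force: [-4.2, 3.6, 4.7]
width: 19.9
grasp_force: 30.0
```

>>> {"api": "play_rows", "payload": {
  "dp": [
    [-0.15,-0.7,0],
    [-0.15,-0.7,0],
    [-0.15,-0.7,0]
  ],
  "yaw": [0,0,0]
}}

```text
t: 13.72
ee_pos: [583.0, -89.6, 114.6]
orientation: [-2.451, -1.963, 0.001]
ft_force: [-4.3, 3.8, 3.8]
width: 20.1
grasp_force: 30.0
```

>>> {"api": "play_rows", "payload": {
  "dp": [
    [-0.15,-0.7,0],
    [-0.15,-0.7,0],
    [-0.15,-0.7,0]
  ],
  "yaw": [0,0,0]
}}

```text
t: 13.97
ee_pos: [582.6, -91.7, 114.6]
orientation: [-2.451, -1.963, 0.001]
ft_force: [-4.1, 3.3, 4.9]
width: 19.8
grasp_force: 30.0
```

>>> {"api": "play_rows", "payload": {
  "dp": [
    [-0.15,-0.7,0],
    [-0.15,-0.7,0],
    [-0.15,-0.7,0]
  ],
  "yaw": [0,0,0]
}}

```text
t: 14.22
ee_pos: [582.2, -93.8, 114.6]
orientation: [-2.451, -1.963, 0.001]
ft_force: [-3.5, 4.0, 5.1]
width: 20.0
grasp_force: 30.0
```

>>> {"api": "play_rows", "payload": {
  "dp": [
    [-0.15,-0.7,0],
    [-0.15,-0.7,0],
    [-0.15,-0.7,0]
  ],
  "yaw": [0,0,0]
}}

```text
t: 14.47
ee_pos: [581.7, -95.9, 114.6]
orientation: [-2.451, -1.963, 0.001]
ft_force: [-4.7, 3.8, 6.2]
width: 19.7
grasp_force: 30.0
```

>>> {"api": "play_rows", "payload": {
  "dp": [
    [-0.15,-0.7,0],
    [-0.15,-0.7,0],
    [-0.15,-0.7,0]
  ],
  "yaw": [0,0,0]
}}

```text
t: 14.72
ee_pos: [581.2, -98.0, 114.6]
orientation: [-2.451, -1.963, 0.001]
ft_force: [-4.5, 3.6, 4.7]
width: 20.0
grasp_force: 30.0
```

>>> {"api": "play_rows", "payload": {
  "dp": [
    [-0.15,-0.7,0],
    [-0.15,-0.7,0],
    [-0.15,-0.7,0]
  ],
  "yaw": [0,0,0]
}}

```text
t: 14.97
ee_pos: [580.8, -100.1, 114.6]
orientation: [-2.451, -1.963, 0.001]
ft_force: [-4.1, 3.8, 4.9]
width: 19.6
grasp_force: 30.0
```

>>> {"api": "play_rows", "payload": {
  "dp": [
    [-0.15,-0.7,0],
    [-0.15,-0.7,0],
    [-0.15,-0.7,0]
  ],
  "yaw": [0,0,0]
}}

```text
t: 15.22
ee_pos: [580.3, -102.2, 114.6]
orientation: [-2.451, -1.963, 0.001]
ft_force: [-3.8, 4.6, 4.7]
width: 20.0
grasp_force: 30.0
```

>>> {"api": "play_rows", "payload": {
  "dp": [
    [-0.15,-0.7,0],
    [-0.15,-0.7,0],
    [-0.15,-0.7,0]
  ],
  "yaw": [0,0,0]
}}

```text
t: 15.47
ee_pos: [579.9, -104.3, 114.6]
orientation: [-2.451, -1.963, 0.001]
ft_force: [-3.9, 3.4, 4.5]
width: 20.1
grasp_force: 30.0
```

>>> {"api": "play_rows", "payload": {
  "dp": [
    [-0.15,-0.7,0],
    [-0.15,-0.7,0],
    [-0.15,-0.7,0]
  ],
  "yaw": [0,0,0]
}}

```text
t: 15.72
ee_pos: [579.4, -106.4, 114.6]
orientation: [-2.451, -1.963, 0.001]
ft_force: [-5.8, 4.0, 5.2]
width: 20.0
grasp_force: 30.0
```

>>> {"api": "play_rows", "payload": {
  "dp": [
    [-0.15,-0.7,0],
    [-0.15,-0.7,0],
    [-0.15,-0.7,0]
  ],
  "yaw": [0,0,0]
}}

```text
t: 15.97
ee_pos: [578.9, -108.5, 114.6]
orientation: [-2.451, -1.963, 0.001]
ft_force: [-4.8, 4.5, 5.1]
width: 20.1
grasp_force: 30.0
```

>>> {"api": "play_rows", "payload": {
  "dp": [
    [-0.15,-0.7,0],
    [-0.15,-0.7,0],
    [-0.15,-0.7,0]
  ],
  "yaw": [0,0,0]
}}

```text
t: 16.22
ee_pos: [578.5, -110.6, 114.6]
orientation: [-2.451, -1.963, 0.001]
ft_force: [-3.9, 3.8, 5.7]
width: 19.9
grasp_force: 30.0
```

>>> {"api": "play_rows", "payload": {
  "dp": [
    [-0.15,-0.7,0],
    [-0.15,-0.7,0],
    [-0.15,-0.7,0]
  ],
  "yaw": [0,0,0]
}}

```text
t: 16.47
ee_pos: [578.0, -112.7, 114.6]
orientation: [-2.451, -1.963, 0.001]
ft_force: [-4.5, 3.7, 5.0]
width: 19.8
grasp_force: 30.0
```

>>> {"api": "play_rows", "payload": {
  "dp": [
    [-0.15,-0.7,0],
    [-0.15,-0.7,0],
    [-0.15,-0.7,0]
  ],
  "yaw": [0,0,0]
}}

```text
t: 16.72
ee_pos: [577.5, -114.8, 114.6]
orientation: [-2.451, -1.963, 0.001]
ft_force: [-4.6, 4.6, 5.2]
width: 19.7
grasp_force: 30.0
```

>>> {"api": "play_rows", "payload": {
  "dp": [
    [-0.15,-0.7,0],
    [-0.15,-0.7,0],
    [-0.15,-0.7,0]
  ],
  "yaw": [0,0,0]
}}

```text
t: 16.97
ee_pos: [577.5, -115.3, 114.6]
orientation: [-2.45, -1.961, -0.002]
ft_force: [-0.7, 16.7, 4.3]
width: 19.8
grasp_force: 30.0
```

>>> {"api": "play_rows", "payload": {
  "dp": [
    [0.1,0.4,0],
    [0,0,0]
  ],
  "yaw": [0,0]
}}

```text
t: 17.13
ee_pos: [577.4, -115.2, 114.6]
orientation: [-2.45, -1.962, -0.001]
ft_force: [-3.2, 9.2, 4.5]
width: 19.9
grasp_force: 30.0
```

```bash
python3 c.py 2
```

```text
scene hopper 0.6 [628.  134.8   0. ]
scene mouth 0.7 [629.5 133.9  75. ]
scene pan 0.69 [625.  133.2   0. ]
scene pan_in 0.7 [629.4 131.3   4. ]
scene pan_grip 0.64 [485.9 126.6  38. ]
scene gate_lug 0.97 [ 585.6 -112.   127. ]
rim 142 [576.8 118.7  43.1] [689.  208.1  51.8] ((633.1870727539062, 162.8527374267578), (111.65071105957031, 89.7037582397461), 0.795103132724762)
side hopper 0.58 [637.  123.8   0. ]
side mouth 0.58 [632.1 145.9  75. ]
side pan 0.62 [631.8 124.1   0. ]
side pan_in 0.69 [637.8 131.1   4. ]
side pan_grip 0.79 [475.7 144.   38. ]
side gate_lug 0.77 [ 585.3 -119.1  127. ]
rim 192 [560.9  65.9  43. ] [686.9 213.3  51.9] ((624.4948120117188, 139.20932006835938), (126.71517181396484, 144.5085906982422), 2.5250821113586426)
```

View pics/scene2.png

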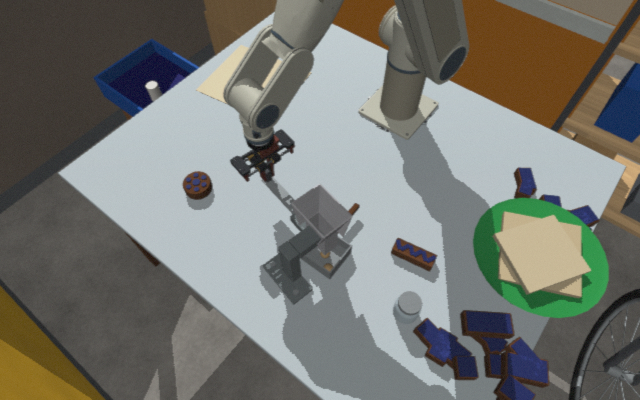

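>>> {"api": "play_rows", "payload": {
  "dp": [
    [0.1,0.3,0],
    [0,0,0],
    [0,0,0],
    [0,0,0],
    [0,0,0],
    [0,0,0],
    [0,0,0],
    [0,0,0]
  ],
  "yaw": [0,0,0,0,0,0,0,0],
  "gripper": 0.2
}}

```text
t: 18.5
ee_pos: [578.2, -117.0, 114.7]
orientation: [2.453, 1.963, 0.0]
ft_force: [0.7, -0.1, -0.3]
width: 69.0
grasp_force: 0.0
```

>>> {"api": "play_rows", "payload": {
  "dp": [
    [0,0,10],
    [0,0,25],
    [0,0,35],
    [0,0,35],
    [0,-20,20],
    [0,-20,0],
    [0,0,0],
    [0,0,0]
  ],
  "yaw": [0,0,0,0,0,0,0,0]
}}

```text
t: 19.17
ee_pos: [578.1, -157.4, 240.4]
orientation: [2.454, 1.961, 0.001]
ft_force: [0.1, 0.2, 0.1]
width: 70.5
grasp_force: 0.0
```

```bash
python3 s.py; python3 - <<'E'
from h import *
np.set_printoptions(precision=1,suppress=True)
big=[]
for c in('scene','side'):
    im=shot(c)
    r=models.landmark_of(im,'gate_lug')[0]; print(at_z(im,*r['location'],127))
    for i in range(4):
        for r in models.landmark_of(im,f'ball{i}_center')[:4]: print(c,i,round(r['conf'],2),at_z(im,*r['location'],19),depth(im,*r['location']))
        break
    v0,u0=(170,250) if c=='scene' else (150,215)
    k=im['pixels'][v0:v0+120,u0:u0+120]
    big.append(cv2.resize(k,(400,400),interpolation=cv2.INTER_CUBIC))
    v,u=np.mgrid[0:400,0:640]; z=im['range_z']
    d=np.stack([(u-im['cx'])/im['fx'],-(v-im['cy'])/im['fy'],-np.ones_like(z)],-1)*z[...,None]
    p=(d@im['T'][:3,:3].T+im['T'][:3,3])[z>0]
    m=(p[:,2]>138)&(p[:,2]<152)&(abs(p[:,0]-575)<40)&(abs(p[:,1]+116)<40); print('lug',m.sum(),p[m].mean(0))
cv2.imwrite('pics/f.png',cv2.cvtColor(np.hstack(big),cv2.COLOR_RGB2BGR))
E
```

```text
t 19.1667 [ 578.1 -157.4  240.4] ydir deg -12.73 z [ 0.001 -0.    -1.   ] q [-0.29  0.37  1.67  0.    1.1  -0.06] w 70.5 [0.1 0.2 0.1]
[ 584.3 -113.9  127. ]
lug 46 [ 578.6 -111.4  143.3]
[ 581.4 -112.3  127. ]
side 0 0.5 [614.9  75.2  19. ] [613.   86.3  28.7]
lug 26 [ 575.3 -110.7  142.9]
```

View pics/f.png

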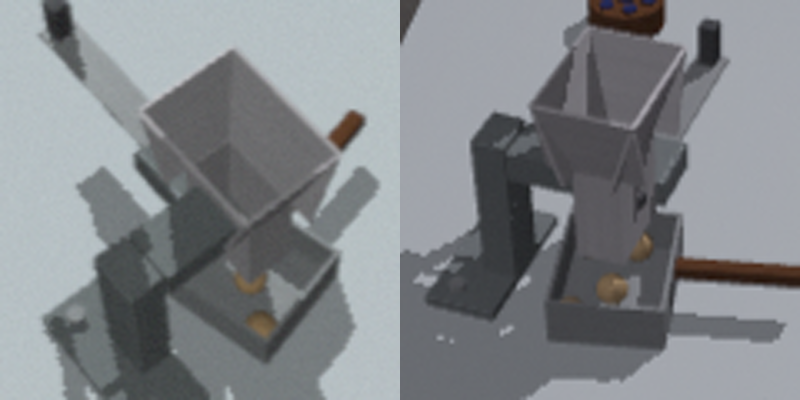

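>>> {"api": "play_rows", "payload": {
  "dp": [
    [0,0,35],
    [0,0,35],
    [0,0,35],
    [5,28,0],
    [5,29,0],
    [5,29,0],
    [5,29,0],
    [5,29,0]
  ],
  "yaw": [0,0,0,0,0,0,0,0]
}}

```text
t: 20.13
ee_pos: [603.1, -11.1, 344.4]
orientation: [-2.452, -1.963, 0.001]
ft_force: [0.4, -0.9, 0.1]
width: 70.1
grasp_force: 0.0
```

>>> {"api": "play_rows", "payload": {
  "dp": [
    [5,29,0],
    [5,29,0],
    [4,25,0],
    [0,0,0],
    [0,0,0]
  ],
  "yaw": [0,0,0,0,0]
}}

```text
t: 20.55
ee_pos: [617.0, 71.5, 344.1]
orientation: [-2.449, -1.967, 0.002]
ft_force: [0.4, -0.8, 0.3]
width: 70.3
grasp_force: 0.0
```

```bash
python3 s.py; python3 -c "
from h import *
shot('wrist','w3')"
```

```text
t 20.55 [617.   71.5 344.1] ydir deg -12.47 z [-0.001 -0.    -1.   ] q [ 0.1   0.31  1.51 -0.    1.32  0.31] w 70.3 [ 0.4 -0.8  0.3]
```

View pics/w3.png

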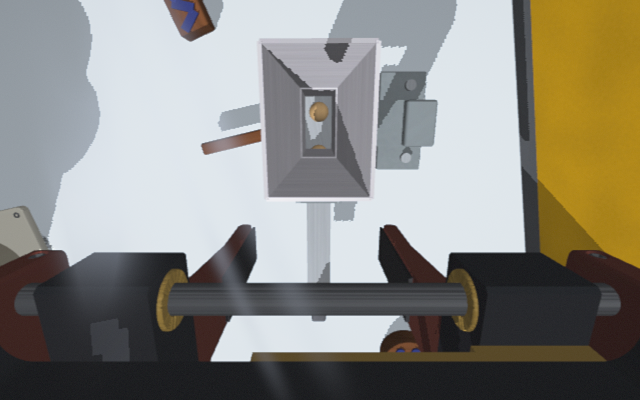

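```bash
python3 - <<'E'
from h import *
from scipy.spatial.transform import Rotation as R
np.set_printoptions(precision=1,suppress=True)
o=ctrl.get_obs(); im=shot('wrist')
T=np.eye(4);T[:3,:3]=R.from_rotvec(o['orientation']).as_matrix();T[:3,3]=o['ee_pos']
im['T']=T@im['hand_eye']
for q in((318,111),(319,149),(319,153),(312,148),(318,130),(309,97)): print(q,depth(im,*q))
E
```

```text
(318, 111) [635.7 148.1  33. ]
(319, 149) [625.9  98.8  98.2]
(319, 153) [625.6  98.9 147.4]
(312, 148) [616.5 100.8  82.4]
(318, 130) [629.5 120.    1.5]
(309, 97) [626.7 172.5   3. ]
```

```bash
python3 - <<'E'
from h import *
from scipy.spatial.transform import Rotation as R
np.set_printoptions(precision=0,suppress=True,linewidth=200)
o=ctrl.get_obs(); im=shot('wrist')
T=np.eye(4);T[:3,:3]=R.from_rotvec(o['orientation']).as_matrix();T[:3,3]=o['ee_pos']
im['T']=T@im['hand_eye']
for v in range(138,160,2): print(v,np.array([depth(im,u,v)[2] for u in range(304,336,2)]))
k=im['pixels'][80:170,280:360]
cv2.imwrite('pics/z.png',cv2.cvtColor(cv2.resize(k,None,fx=6,fy=6,interpolation=cv2.INTER_CUBIC),cv2.COLOR_RGB2BGR))
for c in('scene','side'):
    im=shot(c); h=cv2.cvtColor(im['pixels'],cv2.COLOR_RGB2HSV)
    m=cv2.inRange(h,(8,70,90),(25,255,255))
    n,l,s,ct=cv2.connectedComponentsWithStats(m)
    for i in range(1,n):
        p=depth(im,*ct[i])
        if s[i][4]>3 and abs(p[0]-632)<90 and abs(p[1]-136)<100: print(c,ct[i],s[i][4],p)
E
```

```text
138 [112.   1.   2.   1.   3.   2. 505.   3.   4.   2.   3.   2.   4.   3. 103. 153.]
140 [114.   3.   3.   3.   4.   2.   3.   2.   2.   2.   3.   2.   3.   3. 104. 154.]
142 [114.   2.   2.   3.   4.   3.   3.   4.   3.   3.   3.   2.   2.   3. 105. 154.]
144 [116.   3.   3.   3.   3.   3.  20.  24.  23.  19.   2.   2.   3.   2. 105. 154.]
146 [116.   2.   3.   2.  21.  25.  28.  28.  27.  26.  22.   4.   4.   3. 105. 153.]
148 [117.  90.  90.  90.  89.  89.  91.  92. 505.  92.  90.  91.  90.  91. 105. 154.]
150 [120. 116. 117. 116. 118. 119. 118. 119. 119. 120. 119. 117. 120. 119. 118. 154.]
152 [143. 141. 143. 144. 142. 143. 142. 143. 143. 144. 144. 143. 144. 145. 144. 155.]
154 [164. 164. 165. 165. 164. 164. 164. 164. 165. 165. 164. 165. 165. 165. 166. 166.]
156 [171. 169. 172. 172. 170. 171. 170. 171. 172. 505. 171. 172. 171. 172. 171. 171.]
158 [175. 178. 176. 175. 176. 176. 176. 176. 177. 176. 176. 175. 176. 177. 175. 176.]
scene [325. 255.] 30 [645. 157.  27.]
scene [328. 267.] 35 [671. 190.  36.]
side [287. 223.] 19 [613. 100.  31.]
side [278. 236.] 52 [634. 159.  29.]
```

View pics/z.png

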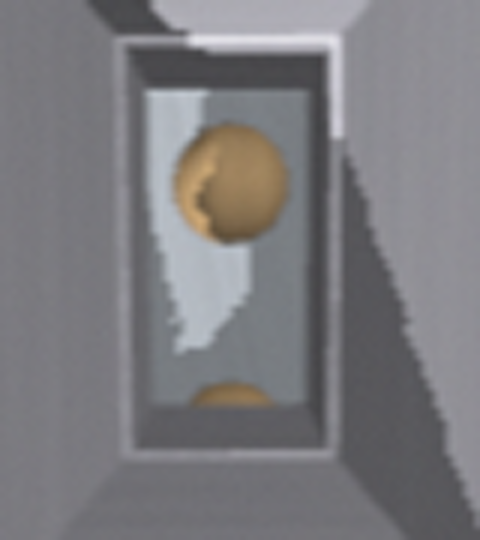

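>>> {"api": "play_rows", "payload": {
  "dp": [
    [-2,15,0],
    [-4,20,0],
    [-4,20,0],
    [-4,20,0],
    [-4,15,0],
    [-2,10,0],
    [0,0,0],
    [0,0,0]
  ],
  "yaw": [0,0,0,0,0,0,0,0]
}}

```text
t: 21.47
ee_pos: [597.1, 170.3, 344.7]
orientation: [2.452, 1.964, -0.0]
ft_force: [0.8, -0.7, -0.7]
width: 70.1
grasp_force: 0.0
```

```bash
cat > e.py <<'E'
from h import *
import sys
from scipy.spatial.transform import Rotation as R
np.set_printoptions(precision=0,suppress=True,linewidth=200)
o=ctrl.get_obs(); im=shot('wrist',sys.argv[1])
T=np.eye(4);T[:3,:3]=R.from_rotvec(o['orientation']).as_matrix();T[:3,3]=o['ee_pos']
im['T']=T@im['hand_eye']; print(T[:3,3],im['T'][:3,3],im['fx'])
h=cv2.cvtColor(im['pixels'],cv2.COLOR_RGB2HSV)
m=cv2.inRange(h,(8,60,70),(25,255,255)); n,l,s,ct=cv2.connectedComponentsWithStats(m)
for i in range(1,n):
    if s[i][4]>5 and ct[i][1]<399:
        p=depth(im,*ct[i])
        if abs(p[0]-632)<110 and abs(p[1]-136)<110: print(ct[i],s[i],p)
E
python3 e.py w4
```

```text
[597. 170. 345.] [612. 237. 505.] 303.3595348625587
[359. 144.] [350 135  19  19 258] [667. 187.  33.]
[344. 178.] [339 177  10   3  24] [634. 139.  29.]
[288. 195.] [266 186  44  19 426] [543. 135.  44.]
[344. 206.] [338 201  14  10 110] [625.  94.  30.]
[168. 300.] [156 269  32  63 985] [568. 204. 442.]
[466. 300.] [448 269  31  63 933] [638. 187. 441.]
[458. 355.] [ 268  346  338   15 3585] [631. 182. 451.]
[256. 357.] [251 353  12   8  74] [589. 192. 452.]
```

View pics/w4.png

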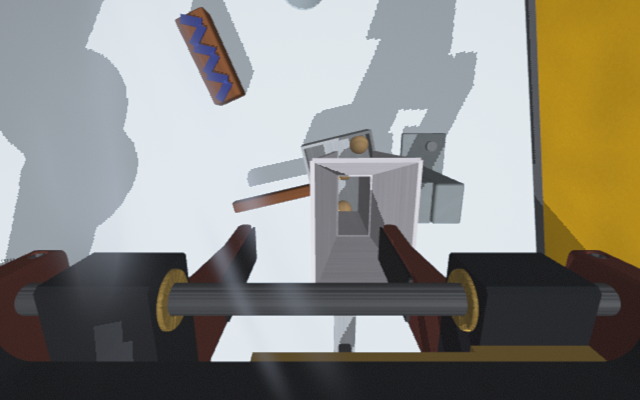

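>>> {"api": "play_rows", "payload": {
  "dp": [
    [15,-20,0],
    [23,-30,0],
    [23,-30,0],
    [23,-30,0],
    [23,-30,0],
    [23,-30,0],
    [23,-30,0],
    [23,-30,0]
  ],
  "yaw": [-5,-7,-7,-7,-7,-7,-7,-7]
}}

```text
t: 22.18
ee_pos: [773.9, -63.1, 344.6]
orientation: [3.079, 0.624, -0.0]
ft_force: [0.6, 0.2, 0.4]
width: 70.2
grasp_force: 0.0
```

>>> {"api": "play_rows", "payload": {
  "dp": [
    [10,-6,0],
    [0,0,0],
    [0,0,0],
    [0,0,0],
    [0,0,0],
    [0,0,0],
    [0,0,0],
    [0,0,0]
  ],
  "yaw": [-7,-7,-7,-7,-7,-7,-7,-7]
}}

```text
t: 22.85
ee_pos: [783.1, -67.5, 344.5]
orientation: [3.011, -0.894, -0.0]
ft_force: [-0.1, -0.2, -0.3]
width: 70.2
grasp_force: 0.0
```

>>> {"api": "play_rows", "payload": {
  "dp": [
    [0,0,-35],
    [0,0,-35],
    [0,0,-35],
    [0,0,-35],
    [0,0,-30],
    [0,0,0],
    [0,0,0]
  ],
  "yaw": [-7,-7,-5,0,0,0,0]
}}

```text
t: 23.43
ee_pos: [782.0, -66.9, 172.8]
orientation: [2.826, -1.369, -0.006]
ft_force: [0.0, -0.3, 2.2]
width: 70.8
grasp_force: 0.0
```

```bash
python3 s.py; python3 e.py w5
```

```text
t 23.4333 [782.  -66.9 172.8] ydir deg -141.7 z [-0.004  0.    -1.   ] q [-0.1   0.71  1.25 -0.    1.18  2.37] w 70.8 [ 0.  -0.3  2.2]
[782. -67. 173.] [ 825. -121.  333.] 303.3595348625587
```

View pics/w5.png

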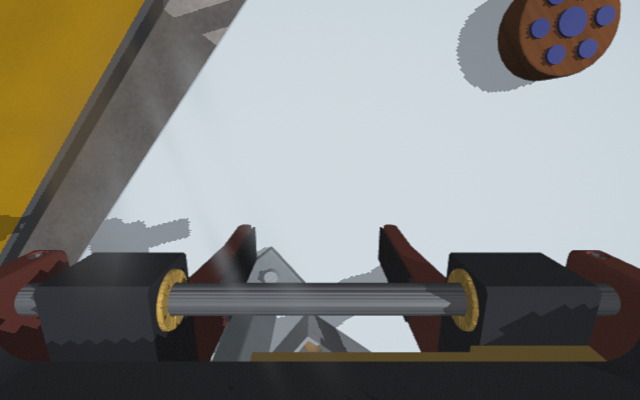

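```bash
python3 - <<'E'
from h import *
from scipy.spatial.transform import Rotation as R
np.set_printoptions(precision=0,suppress=True)
o=ctrl.get_obs(); im=shot('wrist')
T=np.eye(4);T[:3,:3]=R.from_rotvec(o['orientation']).as_matrix();T[:3,3]=o['ee_pos']
im['T']=T@im['hand_eye']
for v in (343,346,349,351):
  for u in (300,307,312,318,325): print((u,v),im['pixels'][v,u],depth(im,u,v))
E
```

```text
(300, 343) [78 81 84] [688.  85.  41.]
(307, 343) [141 127 110] [684.  77.  47.]
(312, 343) [144 119  88] [671.  86.  28.]
(318, 343) [155 159 166] [674.  69.  46.]
(325, 343) [65 68 70] [666.  67.  42.]
(300, 346) [138 143 149] [688.  85.  46.]
(307, 346) [128 106  78] [673.  92.  28.]
(312, 346) [140 117  87] [670.  86.  32.]
(318, 346) [126 108  86] [664.  83.  31.]
(325, 346) [87 90 93] [666.  67.  46.]
(300, 349) [154 158 165] [686.  88.  46.]
(307, 349) [114  99  80] [669.  98.  25.]
(312, 349) [134 111  83] [667.  90.  32.]
(318, 349) [125 105  78] [662.  85.  32.]
(325, 349) [103 107 110] [664.  70.  47.]
(300, 351) [117 120 125] [662. 122.   3.]
(307, 351) [ 99 102 104] [655. 116.   3.]
(312, 351) [124 103  76] [665.  93.  31.]
(318, 351) [116  98  74] [660.  88.  31.]
(325, 351) [103 106 110] [636. 102.   2.]
```

The picture shows the fourth ball in the pan's far corner, at about pixel (312,347), or (666,88) in the world with its top near z 32. The other three balls were measured in the pan earlier. The gate is against its stop and the arm is clear, so I'm handing in.

```bash
python3 -c "
from h import *
print(ticket.close_job())"
```

```text
the job is handed in; nothing more can be done
None
```

The pan is under the hopper mouth, and the gate is drawn to its stop at about 106 mm of travel with a peak pull of about 17 N, just over the suggested 15 N. All four balls were measured in the pan, the blocks and jar weren't touched, and the job was handed in at about 23.5 s.

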